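# Flip a culture dish over the rim of the incubator tray

## Task

The loose culture dish standing on the bench has to go into the steel incubator tray upside down, like the dish that already lies there. Do not grip, lift or carry it: with the fingertips push it against the tray's low front rim until its near edge tips up and it flips over the rim into the tray, then push it along the tray until it lies flat against the other dish. Leave the tray's other dish in its place and knock nothing over.

Things in the scene. Friction and masses are not known exactly. Their poses are not given: they have to be found in the camera images.
- tray: shallow brushed-steel tray, 214 mm long, 110 mm wide, fixed; inside 204 x 100 mm, floor 2 mm above the bench. A rounded rim 9 mm high and 5 mm thick runs all round; a small wire handle is at the far end. Origin: under the middle of the outer face of the front (near) rim, on the bench; its x axis runs along the tray away from the robot, y across it, z up
- dish_center (a point): centre (half-way up) of the loose clear culture dish, a closed rigid disc 90 mm in diameter and 15 mm high, about 30 g, that starts right way up on the bench before the tray; its z axis points to its lid side, up at the start. The lid is sealed on. It slides when pushed; pressed against the rim with a few newtons, its near edge clings to the fingertip by friction and can be rolled up about the rim
- stored_center (a point): centre of the second, like dish (90 mm diameter, 15 mm high, loose) that already lies upside down at the far end of the tray, touching or nearly touching the far rim
- dropper_bottle: red-capped dropper bottle, 34 mm in diameter, 86 mm high, loose, standing to the left of the tray; origin at the centre of its underside, z up
- wide_vial: capped vial, 29 mm in diameter, 68 mm high, loose, standing near the bench's front edge, to the right of the dish; origin at the centre of its underside, z up
- sample_reader: fixed black cube-shaped instrument to the left of the dish, 128 mm deep (x), 116 mm wide (y), 98 mm high, its open lid standing up from its far edge to 230 mm; origin at the centre of its underside. The dish and tray lie in the lane between it and the laptop: keep the gripper's body off it
- laptop: fixed open laptop to the right of the lane, base 264 mm deep (x), 396 mm wide (y), 22 mm high, its screen standing at the far edge up to 280 mm; origin at the centre of its base, underside

How it is judged (in metres and radians):
On the way:
1. the dish is tipped up steeply on the tray's front rim (angle between dish_center's own z axis and vertical between 0.7 and 2 rad and x of dish_center in the frame of tray between -0.06 and 0.04 m and y of dish_center in the frame of tray between -0.03 and 0.03 m), for 0.05 s.
At the end, for the whole second after the job is handed in: the dish lies upside down and flat on the tray's floor (within about 3 degrees, centre below 11.5 mm), at rest, no more than about 4 mm from the stored dish (centres within 95 mm), which still lies upside down within 12 mm of where it was (angle between each of dish_center, stored_center's own z axis and vertical above 3.08 rad and height (world z) of dish_center below 0.0115 m and x of dish_center in the frame of tray above 0.045 m and horizontal distance between dish_center and stored_center below 0.095 m and distance of stored_center from where it was at the start of the episode below 0.012 m and linear speed of dish below 0.01 m/s); the robot touches nothing.
It fails at once if the dish is lifted or carried (its centre more than 68 mm above the bench, or more than 45 mm while lying nearly level) (height (world z) of dish_center above 0.068 m or (height (world z) of dish_center above 0.045 m and angle between dish_center's own z axis and vertical below 0.5 rad) or (height (world z) of dish_center above 0.045 m and angle between dish_center's own z axis and vertical above 2.64 rad)).
It fails at once if the stored dish is pushed out of place or tipped (distance of stored_center from where it was at the start of the episode above 0.02 m or angle between stored_center's own z axis and vertical below 2.8 rad).
It fails at once if a bottle or vial is knocked over or shoved away (angle between any of dropper_bottle, wide_vial's own z axis and vertical above 0.5 rad or distance of any of dropper_bottle, wide_vial from where it was at the start of the episode above 0.03 m).
It also fails if it takes over 59 s, if anything falls off the work surface, if the arm or the gripper's body presses on something with over 40 N, if the wrist force passes 120 N, or if a joint passes its speed limit or range.

## Robot

A 6-joint arm with a two-finger parallel gripper is mounted at the origin on a cart in front of the work surface, level with it; the furniture and walls round the work are solid. World frame = base frame: x ahead of the robot, y to its left, z up, the work surface at z = 0. Lengths are in m, angles in degrees, forces in N, time in s.
With the tool pointing down it reaches from about 0.375 to 0.9 m from the base axis. Payload 3.1 kg.
Tool frame: the origin (TCP) lies on the centre line of the jaws, within the pads' length; the fingertips stand finger_overhang ahead of it and the grasp point (between the pads) lies 5 mm behind it (finger_overhang is the distance from the TCP to the fingertips, in m); z points along the fingers, y is the line along which they close (so a half turn about z gives the same grasp; the last joint's range is limited). The gripper opens to 87 mm and grips with 3 to 60 N. Pads are 19 mm wide; open, the fingers measure 117 mm over their backs; the gripper's body (75 mm by 190 mm) begins 51 mm behind the grasp point.
Start: joints at [57.324, 30.224, 82.088, -0, 67.689, -10.227], TCP at [0.239, 0.578, 0.237] pointing down, gripper open.
Joint ranges: [-176.69, 176.69], [-43.24, 126.21], [12.49, 139.97], [-82, 262], [0, 151.66], [-163.58, 163.58]. Speed limits (degrees/s): [159.86, 159.86, 180, 180, 180, 180].

## Interface

Orientations are given as a 3x3 rotation matrix whose columns are the frame's x, y, z axes.
In Python, from rig import read_state, capture, calibration, hand_in, finger_overhang gives the robot as it stands.
- The arm moves only by the tool send_rows, never from a script. Its argument "plan" is a list of rows, each a list of 5 numbers: the closure in counts, from 0 (fully open) to 255 (shut), then the shift along the tool's x, y, z in m, then the turn about the tool's z in rad. A call has 1 to 20 rows; each row shifts and turns the commanded pose from where the row before left it, along the tool's axes as they then stand; what a row does not reach is not made up. A row lasts 1/12 s, in which the tool goes at most 41.7 mm and 7.16 degrees, less where a joint would pass 70% of its speed; a pose out of reach is approached as far as the arm can. A call is refused whole if a number of a shift passes 0.0417 or a number of a turn 0.125, either way. A call with a gripper value outside its range is refused whole. The fingers move at their own pace and stop on an object; the grip force is fixed at half the most. Time passes only in rows, so rows that do not move let the fingers close. It gives the time, the measured TCP pose, the force, the opening and the grip force at its end, in the units of the state.
- read_state(): the state, without advancing time (a new reading comes with each control period).
- capture(name): name is "scene" or "top"; returns (picture, depth): 384x512x3 uint8, blue, green, red; 384x512 float32, m along the optical axis (not along the pixel's ray), 0 where there is no reading.
- calibration(name): a dict with "fx", "fy", "cx", "cy" (pixels), "xyz" and "rotation" of the camera in the world. Camera axes: x right, y down, z forward; pixel columns grow to the right and rows downward; lengths in m; the calibration is good to about 2 mm. A picture is of the moment at which its call begins. calibration takes no time and is no camera call.
- hand_in(): hands the job in; it is judged then, once.
The state is a dict: "time_s": time; "joint_positions": joint angles; "qvel": joint speeds; "tau": joint torques, N m; "position": TCP position; "tcp_rot": TCP orientation; "force": force on the tool from outside, world axes, zero at the start; "moment": the same for the moment, N m; "opening": opening from 0.0 (shut) to 1.0 (fully open); "grasp_force": force on a finger pad.
Only numpy, scipy, OpenCV 4.12 (cv2) and the standard library are available. Lean on these libraries where they do the work, as an engineer would, in place of code of your own. Each camera call takes 0.05 s, during which the arm holds its last target. There are 200 camera calls.

## Working session

There is one attempt and no reset: what is moved stays moved. The work goes in short steps, Python scripts to look and compute and a tool call to move; the robot and the scene stay as the last step left them, time stands still between calls to the robot, and variables do not carry over. Pictures are saved under pics/ and viewed, at most 10 in all, crops included, and the job is handed in when it is done.

Besides the shell and the picture viewer there is one more tool, called after ">>>" as name(argument=value, ...) on one line, values as JSON. send_rows: Moves the arm, as the interface text tells. Its arguments: {"type":"object","properties":{"plan":{"type":"array","items":{"type":"array","items":{"type":"number"}}}},"required":["plan"]}

```bash
mkdir -p pics; ls
python3 - <<'E'
from rig import *
import cv2,numpy as np
s=read_state();print(s['time_s'],s['position'],s['tcp_rot'],s['force'],finger_overhang if not callable(finger_overhang) else finger_overhang())
for n in ('scene','top'):
    p,d=capture(n);cv2.imwrite(f'pics/{n}0.png',p);np.save(f'{n}0.npy',d);print(n,calibration(n))
E
```

```text
pics
0.0 [0.23825875 0.57704686 0.23559465] [[-9.24226461e-01  3.81843176e-01 -1.11215170e-03]
 [ 3.81844646e-01  9.24224759e-01 -1.80572639e-03]
 [ 3.38373839e-04 -2.09356928e-03 -9.99997751e-01]] [-0.82730374 -0.70784565 -0.1111101 ] 0.014
scene {'fx': 403.38752005255253, 'fy': 403.38752005255253, 'cx': 253.81387969065216, 'cy': 194.63623873131513, 'xyz': array([ 0.57606281, -0.64803092,  0.53240168]), 'rotation': array([[ 0.99976291, -0.02013761,  0.00828218],
       [-0.01814596, -0.56031035,  0.82808395],
       [-0.01203504, -0.82803791, -0.56054293]])}
top {'fx': 466.008083160676, 'fy': 466.008083160676, 'cx': 250.74736063859484, 'cy': 190.423940825622, 'xyz': array([0.42360748, 0.08881327, 1.12539077]), 'rotation': array([[-6.50153780e-04, -9.92618429e-01,  1.21277501e-01],
       [-9.99994633e-01,  1.03478397e-03,  3.10853490e-03],
       [-3.21108504e-03, -1.21274829e-01, -9.92613774e-01]])}
```

View pics/top0.png

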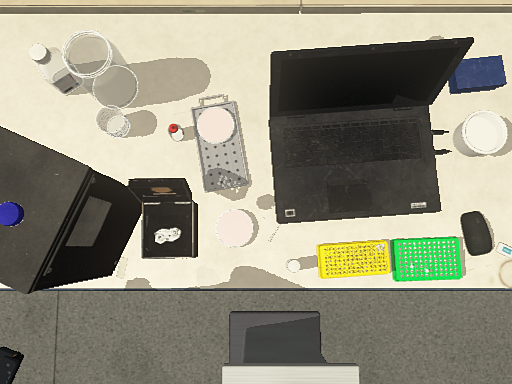

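View pics/scene0.png

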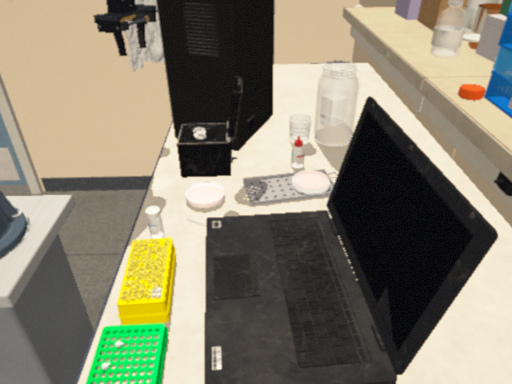

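The top view shows the loose dish at about (235,228), with the tray corners at about (203,192), (248,186), (235,99) and (193,105). The stored dish is at (215,125), the dropper bottle at (176,131), the vial at (293,266), the reader at x=141–197, and the laptop's left edge at x≈272. The arm is outside the lane.

```bash
cat > h.py <<'E'
import numpy as np,cv2
from rig import *
def ray(n,u,v,z):
    c=calibration(n);d=c['rotation']@np.array([(u-c['cx'])/c['fx'],(v-c['cy'])/c['fy'],1.0]);return c['xyz']+d*(z-c['xyz'][2])/d[2]
def dishes(p,n='top'):
    """pink blobs: circle from the contour"""
    b,g,r=[p[...,i].astype(int) for i in range(3)]
    m=((r-g>10)&(r>190)&(b>150)&(abs(b-g)<14)).astype(np.uint8)
    m=cv2.morphologyEx(m,cv2.MORPH_OPEN,np.ones((3,3)))
    cs,_=cv2.findContours(m,cv2.RETR_EXTERNAL,cv2.CHAIN_APPROX_NONE)
    return [(cv2.contourArea(c),c) for c in cs if cv2.contourArea(c)>150]
E
python3 - <<'E'
from h import *
p=cv2.imread('pics/top0.png');d=np.load('top0.npy')
for q in [(235,228),(215,125),(232,165),(220,210)]: print(q,p[q[1],q[0]],d[q[1],q[0]])
for a,c in dishes(p):
    e=cv2.fitEllipse(c);print(a,e,ray('top',*e[0],.013))
for n,u,v,z in [('vial',293,266,.068),('drop',173,128,.086),('readerR near',197,256,0.098),('readerR far',196,202,.098),('laptop L near',276,221,.02),('laptopLfar',270,122,.02)]: print(n,ray('top',u,v,z))
cv2.imwrite('pics/top0z.png',cv2.resize(p[85:280,140:300],None,fx=3.7,fy=3.0*37/30*1.0 if 0 else 3.05,interpolation=cv2.INTER_CUBIC))
E
```

```text
(235, 228) [221 234 247] 1.1062521
(215, 125) [216 230 246] 1.1364907
(232, 165) [166 176 182] 1.1411073
(220, 210) [216 239 245] 1.1284426
445.0 ((233.1604766845703, 229.4204559326172), (24.811351776123047, 31.060504913330078), 81.74288940429688) [0.46603069 0.13422833 0.013     ]
vial [ 0.38208568 -0.00244732  0.068     ]
drop [0.69452576 0.26967905 0.086     ]
readerR near [0.40495164 0.209527   0.098     ]
readerR far [0.52342665 0.21332372 0.098     ]
laptop L near [0.48558907 0.03246644 0.02      ]
laptopLfar [0.72632954 0.04532378 0.02      ]
```

View pics/top0z.png

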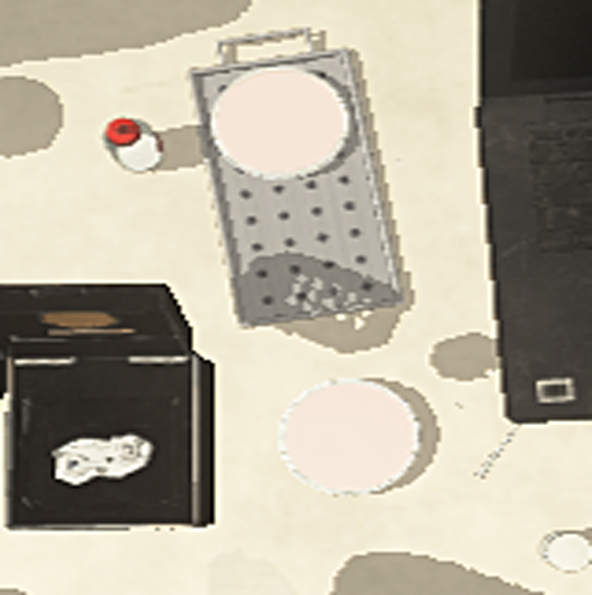

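The zoomed crop, mapped back to full pixels, gives the loose dish at (234.9,228.0) and the stored dish at (215.9,125.3). The tray's outer corners are at (205.1,191.2), (249.2,184.0), (235.7,101.1) and (191.6,108.3).

```bash
cat >> h.py <<'E'
def trayframe():
    C=[ray('top',*q,.007)[:2] for q in [(205.1,191.2),(249.2,184.0),(235.7,101.1),(191.6,108.3)]]
    ax=(C[3]+C[2]-C[0]-C[1])/2; yaw=np.arctan2(ax[1],ax[0]); mid=sum(C)/4
    o=mid-.107*np.array([np.cos(yaw),np.sin(yaw)]); return o,yaw,C
def to_tray(w):
    o,yaw,_=trayframe();d=np.array(w[:2])-o;c,s=np.cos(yaw),np.sin(yaw);return np.array([c*d[0]+s*d[1],-s*d[0]+c*d[1]])
E
python3 - <<'E'
from h import *
o,yaw,C=trayframe();print(o,np.degrees(yaw),C,[np.linalg.norm(C[i]-C[i-1]) for i in range(4)])
for u,v in [(234.9,228),(215.9,125.3)]:
    w=ray('top',u,v,.014);print(w,to_tray(w))
# height map
for n in('top','scene'):
    d=np.load(n+'0.npy');c=calibration(n);v,u=np.mgrid[:384,:512]
    P=np.stack([(u-c['cx'])/c['fx']*d,(v-c['cy'])/c['fy']*d,d],-1)@c['rotation'].T+c['xyz'];P=P[d>0]
    print(n);
    for y in np.arange(.1,.75,.05):
        print(round(y,2),[ (round(float(P[k][:,2].max()),2) if (k:=(abs(P[:,0]-x)<.025)&(abs(P[:,1]-y)<.025)).any() else None) for x in np.arange(.15,.65,.05)])
E
```

```text
[0.5650718  0.14901853] 9.481189085958148 [array([0.55847696, 0.20269601]), array([0.57593016, 0.09605308]), array([0.78310561, 0.12942889]), array([0.76492788, 0.23839791])] [np.float64(0.2095151761670576), np.float64(0.10806169156938403), np.float64(0.20984664040619158), np.float64(0.11047478028532959)]
[0.46935999 0.13006105 0.014     ] [-0.09752711 -0.0029325 ]
[0.7198981  0.17739173 0.014     ] [0.15738507 0.00248204]
top
0.1 [0.01, -0.84, -0.85, 0.0, 0.01, 0.01, 0.02, 0.02, 0.01, 0.01]
0.15 [0.01, -0.85, -0.85, 0.0, 0.01, 0.01, 0.02, 0.02, 0.01, 0.01]
0.2 [-0.76, -0.85, -0.85, 0.01, 0.01, 0.11, 0.1, 0.12, 0.22, 0.01]
0.25 [-0.85, -0.85, -0.85, 0.0, 0.01, 0.1, 0.11, 0.12, 0.23, 0.01]
0.3 [-0.85, -0.84, -0.85, 0.0, 0.01, 0.11, 0.11, 0.12, 0.23, 0.01]
0.35 [-0.85, -0.85, -0.85, 0.01, 0.01, 0.1, 0.44, 0.44, 0.44, 0.01]
0.4 [-0.85, -0.85, -0.85, 0.0, 0.44, 0.44, 0.44, 0.44, 0.44, 0.44]
0.45 [-0.84, -0.84, -0.85, 0.0, 0.44, 0.44, 0.46, 0.46, 0.44, 0.44]
0.5 [-0.84, 0.34, 0.34, 0.0, 0.01, None, None, None, None, 0.01]
0.55 [-0.84, -0.84, 0.23, 0.0, 0.01, None, None, None, None, None]

[... 322 characters left out ...]
 0.0]
0.2 [None, None, None, 0.0, 0.0, 0.1, 0.1, 0.12, 0.22, 0.01]
0.25 [None, None, None, 0.0, 0.0, 0.1, 0.11, 0.12, 0.23, 0.0]
0.3 [None, None, None, 0.0, 0.0, 0.1, 0.1, 0.11, 0.23, 0.0]
0.35 [None, None, None, 0.0, 0.0, 0.1, 0.39, 0.39, 0.39, 0.0]
0.4 [None, None, None, 0.0, 0.38, 0.38, 0.38, None, 0.38, 0.38]
0.45 [None, None, 0.33, 0.0, 0.0, None, None, None, -0.0, 0.37]
0.5 [0.33, 0.33, 0.37, 0.0, 0.0, None, None, None, None, 0.37]
0.55 [None, 0.37, 0.37, 0.31, 0.0, None, None, None, None, 0.34]
0.6 [None, 0.3, 0.36, 0.33, None, None, None, None, None, None]
0.65 [None, 0.3, 0.33, 0.33, None, None, None, None, None, None]
0.7 [None, None, None, None, None, None, None, None, None, None]
```

>>> send_rows(plan=[[255,-0.0146,-0.0314,0,0],[255,-0.0146,-0.0314,0,0],[255,-0.0146,-0.0314,0,0],[255,-0.0146,-0.0314,0,0],[255,-0.0146,-0.0314,0,0],[255,-0.0146,-0.0314,0,0],[255,-0.0146,-0.0314,0,0],[255,-0.0146,-0.0314,0,0],[255,-0.0243,-0.013,0,0],[255,-0.0243,-0.013,0,0],[255,-0.0243,-0.013,0,0],[255,-0.0243,-0.013,0,0],[255,-0.0284,-0.0207,0,0],[255,-0.0284,-0.0207,0,0],[255,-0.0284,-0.0207,0,0]])

```text
time_s: 1.35
position: [0.376, 0.1243, 0.2365]
tcp_rot: [[-0.924, 0.382, -0.0], [0.382, 0.924, 0.0], [0.0, -0.0, -1.0]]
force: [0.2, 0.4, -0.8]
opening: 0.018
grasp_force: 0.0
```

>>> send_rows(plan=[[255,0,0,0.01,0.1126],[255,0,0,0.01,0.1126],[255,0,0,0.01,0.1126],[255,0,0,0.01,0.1126],[255,0,0,0.01,0.1126],[255,0,0,0.01,0.1126],[255,0,0,0,0.1126],[255,0,0,0,0.1126],[255,0,0,0,0.1126],[255,0,0,0,0]])

```text
time_s: 2.18
position: [0.3755, 0.1257, 0.1763]
tcp_rot: [[-0.163, 0.987, -0.001], [0.987, 0.163, 0.0], [0.0, -0.001, -1.0]]
force: [-1.3, -0.9, 1.1]
opening: 0.006
grasp_force: 0.0
```

```bash
cat >> h.py <<'E'
def tcp():
    s=read_state();R=s['tcp_rot'];print('t',round(s['time_s'],2),'pos',s['position'].round(4),'tray',to_tray(s['position']).round(4),'toolY yaw',round(float(np.degrees(np.arctan2(R[1,1],R[0,1]))),2),'zdown',R[:,2].round(3),'F',np.round(s['force'],2),'open',s['opening'])
E
python3 -c "
from h import *
tcp();print(read_state()['joint_positions'])"
```

```text
t 2.18 pos [0.3755 0.1257 0.1763] tray [-0.1908  0.0083] toolY yaw 9.38 zdown [-0.001  0.    -1.   ] F [-1.28 -0.86  1.14] open 0.006471671953627457
[ 2.23476807e+00  1.90886794e+01  1.17230771e+02  3.38272026e-03
  4.37170884e+01 -7.14382826e+00]
```

>>> send_rows(plan=[[255,-0.011,0,0.026,0],[255,0,0,0.026,0],[255,0,0,0.026,0],[255,0,0,0.026,0],[255,0,0,0.026,0],[255,0,0,0.016,0],[255,0,0,0.012,0],[255,0,0.01,0,0],[255,0,0.01,0,0],[255,0,0.005,0,0],[255,0,0.005,0,0],[255,0,0.005,0,0],[255,0,0.005,0,0],[255,0,0.005,0,0],[255,0,0.005,0,0],[255,0,0,0,0]])

```text
time_s: 3.52
position: [0.4285, 0.1233, 0.0187]
tcp_rot: [[-0.165, 0.986, 0.003], [0.986, 0.165, 0.0], [-0.0, 0.003, -1.0]]
force: [0.4, -0.6, 0.6]
opening: 0.006
grasp_force: 0.0
```

Run:
```python
from h import *
tcp()
p,_=capture('top');cv2.imwrite('pics/t1.png',p);q,_=capture('scene');
a=cv2.resize(p[90:260,160:290],None,fx=3,fy=3,interpolation=cv2.INTER_CUBIC);b=cv2.resize(q[130:250,140:280],None,fx=2.8,fy=2.8,interpolation=cv2.INTER_CUBIC)
cv2.imwrite('pics/s1.png',q);c=np.zeros((510,790,3),np.uint8);c[:a.shape[0],:a.shape[1]]=a;c[:b.shape[0],395:395+b.shape[1]]=b;cv2.imwrite('pics/c1.png',c)
```

```text
t 3.52 pos [0.4285 0.1233 0.0187] tray [-0.139  -0.0029] toolY yaw 9.5 zdown [ 0.003  0.    -1.   ] F [ 0.41 -0.6   0.61] open 0.0055848744792212765
```

View pics/c1.png

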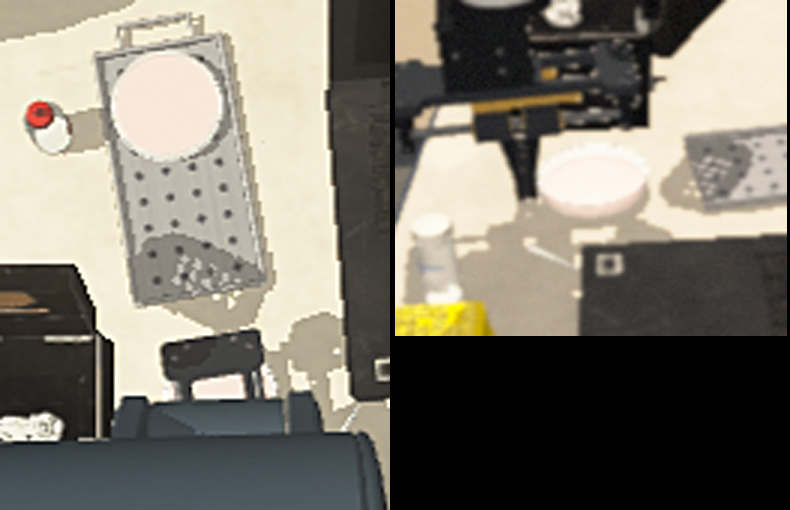

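The crop shows the closed fingertips touching the dish's near edge at zoomed (530,190). The dish has moved toward the tray and nothing is in the way.

>>> send_rows(plan=[[255,0,0.004,0,0],[255,0,0.004,0,0],[255,0,0.004,0,0],[255,0,0.004,0,0],[255,0,0.004,0,0],[255,0,0.004,0,0],[255,0,0,0,0],[255,0,0,0,0]])

```text
time_s: 4.28
position: [0.4508, 0.1271, 0.0186]
tcp_rot: [[-0.165, 0.986, 0.0], [0.986, 0.165, -0.0], [-0.0, 0.0, -1.0]]
force: [-0.2, 0.5, -0.5]
opening: 0.004
grasp_force: 0.0
```

```bash
cat >> h.py <<'E'
def look(i,top=True,view=True):
    p,_=capture('top');q,_=capture('scene')
    a=cv2.resize(p[90:260,160:290],None,fx=3,fy=3,interpolation=cv2.INTER_CUBIC);b=cv2.resize(q[150:220,170:300],None,fx=3,fy=3,interpolation=cv2.INTER_CUBIC)
    cv2.imwrite(f'pics/top{i}.png',p);cv2.imwrite(f'pics/scene{i}.png',q)
    c=np.zeros((510,790,3),np.uint8);c[:a.shape[0],:a.shape[1]]=a;c[:b.shape[0],395:395+b.shape[1]]=b;cv2.imwrite(f'pics/c{i}.png',c)
    return p,q
E
python3 - <<'E'
from h import *
tcp();p,q=look(2)
b,g,r=[q[...,i].astype(int) for i in range(3)]
m=((r-g>10)&(r>180)&(b-g<0)&(r-b<45)&(r-b>18)).astype(np.uint8);m[:150]=0;m[260:]=0;m[:,:150]=0;m[:,300:]=0
n,l,s,c=cv2.connectedComponentsWithStats(m)
for k in range(1,n):
    if s[k,4]>60: print(s[k],ray('scene',s[k,0],c[k,1],.01),ray('scene',s[k,0]+s[k,2],c[k,1],.01),to_tray(ray('scene',*c[k],.012)))
E
```

```text
t 4.28 pos [0.4508 0.1271 0.0186] tray [-0.1163 -0.0028] toolY yaw 9.49 zdown [ 0. -0. -1.] F [-0.16  0.49 -0.52] open 0.003585393364262243
[288 167  12  21 124] [0.66923392 0.19606771 0.01      ] [0.69867099 0.19495846 0.01      ] [0.1268395  0.02256981]
[ 150  180  150   80 1964] [0.36174615 0.03452264 0.01      ] [0.67931622 0.02381669 0.01      ] [-0.11063949 -0.10403079]
[169 192  20  12  61] [0.38908867 0.11753886 0.01      ] [0.43510008 0.11589911 0.01      ] [-0.15790134 -0.00927747]
```

Still free-sliding. I'll push on in small steps until the force rises.

>>> send_rows(plan=[[255,0,0.003,0,0],[255,0,0.003,0,0],[255,0,0,0,0],[255,0,0,0,0]])

```text
time_s: 4.72
position: [0.4568, 0.1281, 0.0186]
tcp_rot: [[-0.165, 0.986, 0.001], [0.986, 0.165, 0.0], [-0.0, 0.001, -1.0]]
force: [0.9, -0.8, -0.0]
opening: 0.007
grasp_force: 0.0
```

Run:
```python
from h import *
tcp();p,q=look(3)
```

```text
t 4.72 pos [0.4568 0.1281 0.0186] tray [-0.1103 -0.0028] toolY yaw 9.49 zdown [ 0.001  0.    -1.   ] F [ 0.87 -0.79 -0.01] open 0.006747968947229593
```

View pics/c3.png

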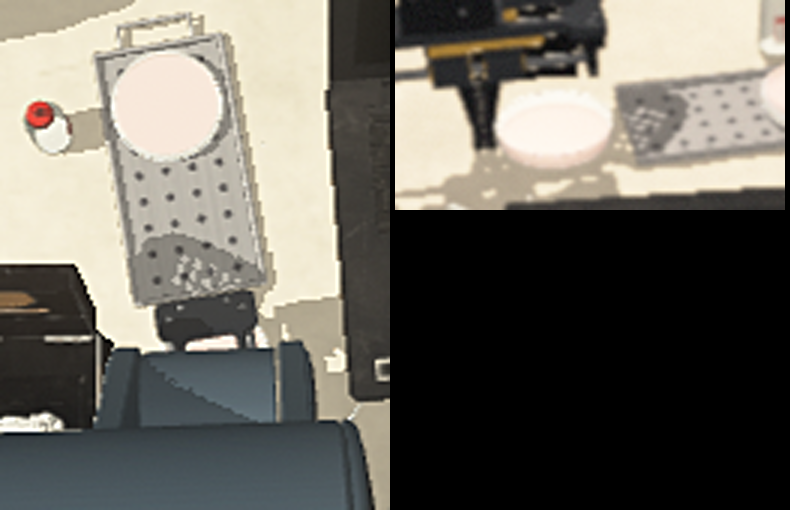

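The dish's front edge, at zoomed (611,128), is about 6–8 mm short of the front rim at (620–635). It looks centred on the rim.

>>> send_rows(plan=[[255,0,0.002,0,0],[255,0,0.002,0,0],[255,0,0.002,0,0],[255,0,0,0,0]])

```text
time_s: 5.15
position: [0.4631, 0.1291, 0.0186]
tcp_rot: [[-0.165, 0.986, 0.001], [0.986, 0.165, 0.0], [-0.0, 0.001, -1.0]]
force: [-1.0, 0.5, -0.4]
opening: 0.004
grasp_force: 0.0
```

>>> send_rows(plan=[[255,0,0.001,0,0],[255,0,0.001,0,0],[255,0,0,0,0]])

```text
time_s: 5.4
position: [0.4645, 0.1294, 0.0185]
tcp_rot: [[-0.165, 0.986, 0.0], [0.986, 0.165, 0.0], [-0.0, 0.0, -1.0]]
force: [-0.0, 0.2, 0.1]
opening: 0.006
grasp_force: 0.0
```

>>> send_rows(plan=[[255,0,0.001,0,0],[255,0,0.001,0,0],[255,0,0,0,0]])

```text
time_s: 5.65
position: [0.4666, 0.1298, 0.0186]
tcp_rot: [[-0.165, 0.986, 0.0], [0.986, 0.165, 0.0], [-0.0, 0.0, -1.0]]
force: [0.3, -0.1, -0.3]
opening: 0.007
grasp_force: 0.0
```

>>> send_rows(plan=[[255,0,0.001,0,0],[255,0,0,0,0]])

```text
time_s: 5.82
position: [0.4674, 0.1299, 0.0186]
tcp_rot: [[-0.165, 0.986, 0.0], [0.986, 0.165, -0.0], [-0.0, 0.0, -1.0]]
force: [-0.0, -0.2, -0.0]
opening: 0.01
grasp_force: 0.0
```

>>> send_rows(plan=[[255,0,0.001,0,0],[255,0,0,0,0]])

```text
time_s: 5.98
position: [0.4676, 0.13, 0.0185]
tcp_rot: [[-0.165, 0.986, -0.002], [0.986, 0.165, -0.0], [0.0, -0.002, -1.0]]
force: [-0.2, -0.3, 0.9]
opening: 0.004
grasp_force: 0.7
```

>>> send_rows(plan=[[255,0,0.001,0,0],[255,0,0,0,0]])

```text
time_s: 6.15
position: [0.4677, 0.1301, 0.0184]
tcp_rot: [[-0.165, 0.986, -0.003], [0.986, 0.165, -0.0], [0.0, -0.003, -1.0]]
force: [-2.5, -1.4, 1.9]
opening: 0.003
grasp_force: 1.7
```

>>> send_rows(plan=[[255,0,0.001,0,0],[255,0,0,0,0]])

```text
time_s: 6.32
position: [0.4678, 0.1302, 0.0184]
tcp_rot: [[-0.165, 0.986, -0.005], [0.986, 0.165, -0.0], [0.0, -0.005, -1.0]]
force: [-4.5, -1.6, 3.5]
opening: 0.001
grasp_force: 2.6
```

The dish met the rim at TCP x ≈ 0.4675, with about 2 N per mm of commanded overtravel. I'll back off, lower the tips to about 1 mm so they sit at the bottom edge, and press again.

>>> send_rows(plan=[[255,0,-0.005,0,0],[255,0,0,0.0035,0],[255,0,0.003,0,0],[255,0,0.002,0,0],[255,0,0.001,0,0],[255,0,0,0,0]])

```text
time_s: 6.82
position: [0.4678, 0.1302, 0.0146]
tcp_rot: [[-0.165, 0.986, -0.008], [0.986, 0.165, -0.001], [0.001, -0.008, -1.0]]
force: [-5.8, -2.2, 3.1]
opening: 0.004
grasp_force: 3.2
```

>>> send_rows(plan=[[255,0,0.001,-0.002,0],[255,0,0.001,-0.003,0],[255,0,0,-0.003,0],[255,0,0.001,-0.003,0],[255,0,0,-0.003,0]])

```text
time_s: 7.23
position: [0.4686, 0.1309, 0.0281]
tcp_rot: [[-0.165, 0.986, -0.013], [0.986, 0.165, -0.001], [0.001, -0.012, -1.0]]
force: [-7.8, -2.0, 0.8]
opening: 0.003
grasp_force: 3.8
```

Run:
```python
from h import *
tcp();p,q=look(4);tcp()
```

```text
t 7.23 pos [0.4686 0.1309 0.0281] tray [-0.0981 -0.002 ] toolY yaw 9.52 zdown [-0.013 -0.001 -1.   ] F [-7.8  -1.96  0.8 ] open 0.0029180690277193595
t 7.33 pos [0.4687 0.1309 0.0284] tray [-0.098 -0.002] toolY yaw 9.52 zdown [-0.012 -0.001 -1.   ] F [-7.2  -0.96  1.12] open 0.0027380455710144767
```

View pics/c4.png

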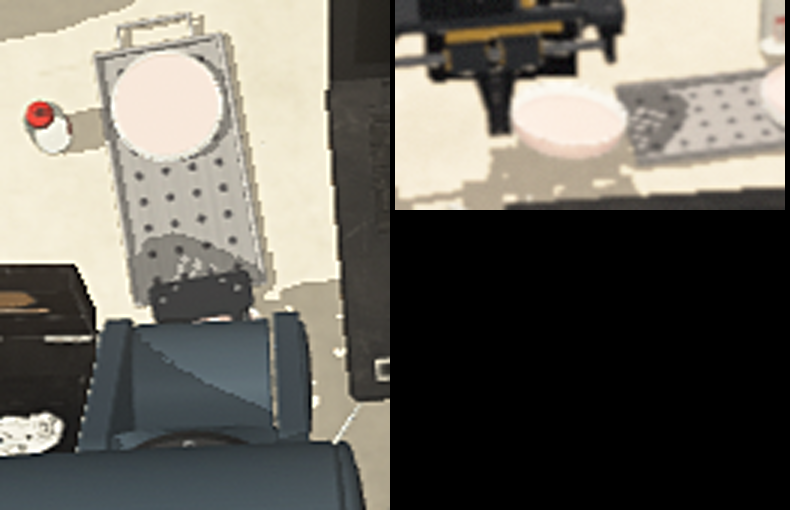

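The dish is tipped by about 8°: its near edge at zoomed (515,95) is raised and clinging to the tip, and its far edge at (625,135) is on the rim. I'll continue along the arc.

>>> send_rows(plan=[[255,0,0.0005,-0.003,0],[255,0,0.0005,-0.0025,0],[255,0,0.0008,-0.003,0],[255,0,0.0008,-0.003,0],[255,0,0.001,-0.003,0],[255,0,0.001,-0.003,0],[255,0,0,0,0]])

```text
time_s: 7.92
position: [0.4723, 0.1316, 0.046]
tcp_rot: [[-0.166, 0.986, -0.014], [0.986, 0.166, -0.001], [0.001, -0.014, -1.0]]
force: [-9.4, -1.8, 3.0]
opening: 0.006
grasp_force: 4.9
```

Run:
```python
from h import *
tcp();p,q=look(5);tcp()
```

```text
t 7.92 pos [0.4723 0.1316 0.046 ] tray [-0.0944 -0.0019] toolY yaw 9.53 zdown [-0.014 -0.001 -1.   ] F [-9.36 -1.82  2.98] open 0.0064351563671033235
t 8.02 pos [0.4723 0.1316 0.0457] tray [-0.0944 -0.0019] toolY yaw 9.53 zdown [-0.014 -0.001 -1.   ] F [-8.96 -1.9   3.2 ] open 0.007228186717739801
```

View pics/c5.png

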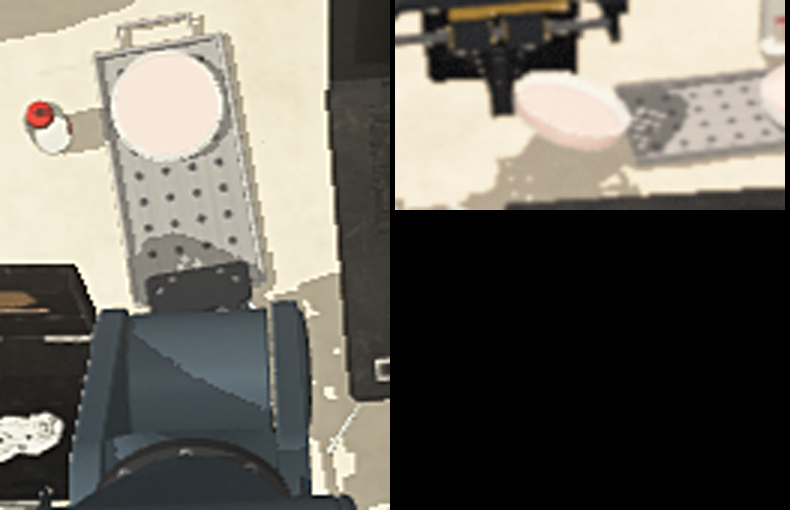

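The dish is tipped by about 20°, with its near edge at zoomed (520,80) still on the tip and its far edge on the rim at (628,130). It stays centred (y ≈ −2 mm).

>>> send_rows(plan=[[255,0,0.0014,-0.0036,0],[255,0,0.0016,-0.0036,0],[255,0,0.0017,-0.0035,0],[255,0,0.0019,-0.0034,0],[255,0,0.002,-0.0033,0],[255,0,0,0,0]])

```text
time_s: 8.52
position: [0.4797, 0.133, 0.0634]
tcp_rot: [[-0.166, 0.986, -0.017], [0.986, 0.166, -0.001], [0.002, -0.017, -1.0]]
force: [-11.2, -2.7, 6.3]
opening: 0.002
grasp_force: 6.6
```

>>> send_rows(plan=[[255,0,0.0022,-0.0032,0],[255,0,0.0023,-0.0031,0],[255,0,0.0025,-0.003,0],[255,0,0.0026,-0.0029,0],[255,0,0,0,0]])

```text
time_s: 8.93
position: [0.4879, 0.1344, 0.0758]
tcp_rot: [[-0.166, 0.986, -0.019], [0.986, 0.166, -0.002], [0.002, -0.019, -1.0]]
force: [-12.9, -2.6, 10.8]
opening: 0.009
grasp_force: 8.9
```

Run:
```python
from h import *
tcp();p,q=look(6);tcp()
c=cv2.resize(q[140:215,190:300],None,fx=5,fy=5,interpolation=cv2.INTER_CUBIC);cv2.imwrite('pics/c6.png',c)
```

```text
t 8.93 pos [0.4879 0.1344 0.0758] tray [-0.0785 -0.0017] toolY yaw 9.55 zdown [-0.019 -0.002 -1.   ] F [-12.88  -2.59  10.75] open 0.008585133677633187
t 9.03 pos [0.4877 0.1344 0.0756] tray [-0.0787 -0.0016] toolY yaw 9.56 zdown [-0.019 -0.002 -1.   ] F [-14.09  -3.62  10.  ] open -0.00042967445359623924
```

View pics/c6.png

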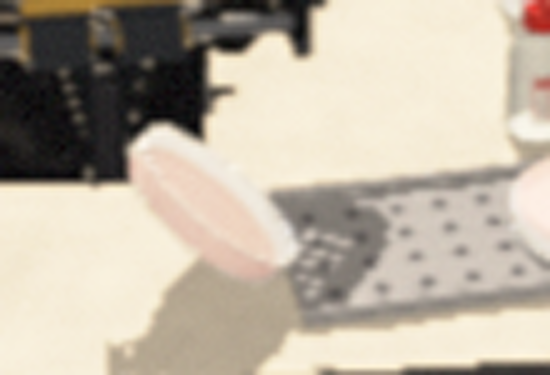

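The dish is tipped by about 42°, with its near edge at zoomed (150,140) still on the tip, pivoting on the rim at (285,265). The force runs along the dish and nothing has slipped. I'll continue, easing the pressure.

>>> send_rows(plan=[[255,0,0.0023,-0.0028,0],[255,0,0.0024,-0.0026,0],[255,0,0.0025,-0.0024,0],[255,0,0.0026,-0.0023,0],[255,0,0,0,0]])

```text
time_s: 9.45
position: [0.4977, 0.136, 0.0864]
tcp_rot: [[-0.166, 0.986, -0.019], [0.986, 0.166, -0.002], [0.002, -0.019, -1.0]]
force: [-15.7, -2.2, 16.1]
opening: 0.006
grasp_force: 11.1
```

>>> send_rows(plan=[[255,0,0.0028,-0.0021,0],[255,0,0.0029,-0.002,0],[255,0,0.003,-0.0018,0],[255,0,0,0,0]])

```text
time_s: 9.78
position: [0.5056, 0.1374, 0.0929]
tcp_rot: [[-0.166, 0.986, -0.021], [0.986, 0.166, -0.002], [0.001, -0.021, -1.0]]
force: [-16.8, -2.9, 23.0]
opening: 0.006
grasp_force: 14.6
```

Run:
```python
from h import *
p,q=look(7);tcp()
c=cv2.resize(q[140:215,190:300],None,fx=5,fy=5,interpolation=cv2.INTER_CUBIC);cv2.imwrite('pics/c7.png',c)
```

```text
t 9.88 pos [0.5056 0.1374 0.0929] tray [-0.0606 -0.0016] toolY yaw 9.57 zdown [-0.02  -0.002 -1.   ] F [-17.44  -2.75  21.98] open 0.005202298923297684
```

View pics/c7.png

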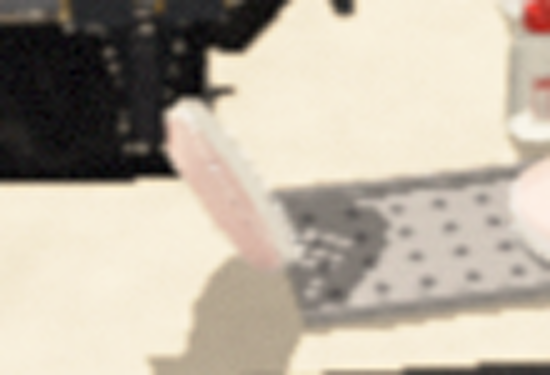

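The dish is tipped by about 57°, with its upper edge at zoomed (180,105) against the finger and its lower edge on the rim at (270,265). The strut force is about 28 N, so I'll unload a little as I go over.

>>> send_rows(plan=[[255,0,0.0027,-0.0025,0],[255,0,0.0029,-0.0023,0],[255,0,0.003,-0.0021,0],[255,0,0,0,0]])

```text
time_s: 10.22
position: [0.5185, 0.1391, 0.1013]
tcp_rot: [[-0.166, 0.986, -0.011], [0.986, 0.166, -0.001], [0.001, -0.011, -1.0]]
force: [-13.7, -1.4, 26.8]
opening: 0.004
grasp_force: 14.9
```

>>> send_rows(plan=[[255,0,0.0032,-0.002,0],[255,0,0.0033,-0.0018,0],[255,0,0.0034,-0.0016,0],[255,0,0,0,0]])

```text
time_s: 10.55
position: [0.5342, 0.1411, 0.1079]
tcp_rot: [[-0.165, 0.986, 0.003], [0.986, 0.165, -0.0], [-0.0, 0.003, -1.0]]
force: [-6.5, -0.7, 22.0]
opening: 0.003
grasp_force: 11.5
```

Run:
```python
from h import *
p,q=look(8);tcp()
c=cv2.resize(q[140:215,190:300],None,fx=5,fy=5,interpolation=cv2.INTER_CUBIC);cv2.imwrite('pics/c8.png',c)
```

```text
t 10.65 pos [0.5342 0.1411 0.1078] tray [-0.0318 -0.0027] toolY yaw 9.51 zdown [ 0.003  0.    -1.   ] F [-6.91 -0.65 22.68] open 0.004266096338735917
```

View pics/c8.png

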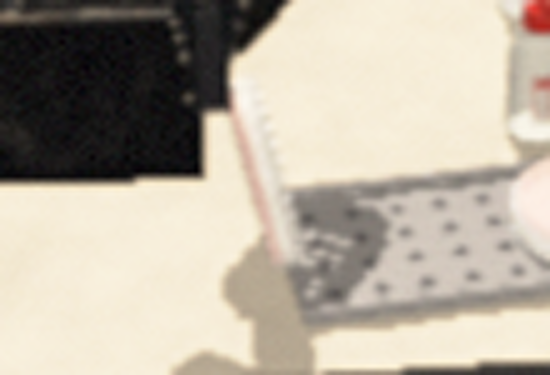

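The dish is at about 76°, nearly upright: its top edge at zoomed (235,80) is under the fingertip and its foot at (285,260) is on the rim. I'll drive it past vertical.

>>> send_rows(plan=[[255,0,0.0037,-0.0012,0],[255,0,0.0038,-0.001,0],[255,0,0.0038,-0.0008,0],[255,0,0.0038,-0.0006,0],[255,0,0.0038,-0.0004,0]])

```text
time_s: 11.07
position: [0.5538, 0.1443, 0.1096]
tcp_rot: [[-0.165, 0.986, 0.005], [0.986, 0.165, 0.0], [-0.0, 0.005, -1.0]]
force: [-0.7, -0.9, 0.7]
opening: 0.004
grasp_force: 0.0
```

Run:
```python
from h import *
p,q=look(9);tcp()
c=cv2.resize(q[140:215,190:300],None,fx=5,fy=5,interpolation=cv2.INTER_CUBIC);cv2.imwrite('pics/c9.png',c)
# foreground check without viewing: dish-coloured pixel extent
for nm in('8','9'):
    q=cv2.imread(f'pics/scene{nm}.png').astype(int);m=(q[...,2]-q[...,1]>12)&(q[...,2]>170)&(abs(q[...,0]-q[...,1])<25);m[:150]=0;m[200:]=0;m[:,:225]=0;m[:,290:]=0
    v,u=np.nonzero(m);print(nm,len(u),u.min(),u.max(),v.min(),v.max())
```

```text
t 11.17 pos [0.5534 0.1442 0.1086] tray [-0.0123 -0.0029] toolY yaw 9.48 zdown [ 0.003  0.    -1.   ] F [ 0.19 -0.38 -0.71] open 0.004524171898106839
8 240 233 288 152 199
9 531 232 289 150 199
```

My ten views are used, so I'll work from numbers from here. The contact force has gone; I'll let it settle and measure the dish from depth.

>>> send_rows(plan=[[255,0,0,0,0],[255,0,0,0,0],[255,0,0,0,0],[255,0,0,0,0]])

```text
time_s: 11.5
position: [0.5514, 0.144, 0.108]
tcp_rot: [[-0.165, 0.986, -0.001], [0.986, 0.165, -0.0], [0.0, -0.001, -1.0]]
force: [-0.2, 0.2, 0.3]
opening: 0.003
grasp_force: 0.0
```

```bash
cat >> h.py <<'E'
def cloud(n):
    p,d=capture(n);c=calibration(n);v,u=np.mgrid[:384,:512]
    P=np.stack([(u-c['cx'])/c['fx']*d,(v-c['cy'])/c['fy']*d,d],-1)@c['rotation'].T+c['xyz']
    o,yaw,_=trayframe();R=np.array([[np.cos(yaw),np.sin(yaw)],[-np.sin(yaw),np.cos(yaw)]])
    P[...,:2]=(P[...,:2]-o)@R.T;P[d==0]=np.nan;return p,P
def hmap(P,p=None,xs=np.arange(-.12,.22,.01),ys=np.arange(-.05,.055,.02)):
    for x in xs: print(f'{x*1e3:5.0f}',[int(round(1e3*np.nanmedian(P[k][:,2]))) if (k:=(abs(P[...,0]-x)<.005)&(abs(P[...,1]-y)<.008)&(P[...,2]<.3)).any() else None for y in ys])
E
python3 - <<'E'
from h import *
tcp()
for n in('scene','top'):
    p,P=cloud(n);print(n);hmap(P)
E
```

```text
t 11.5 pos [0.5514 0.144  0.108 ] tray [-0.0143 -0.0027] toolY yaw 9.49 zdown [-0.001 -0.    -1.   ] F [-0.18  0.19  0.3 ] open 0.0030945429504095697
scene
 -120 [0, 0, 0, 0, 0, 0]
 -110 [0, 1, 0, 0, 0, 0]
 -100 [1, 172, 1, 205, 1, 0]
  -90 [0, 178, 1, 206, 1, 0]
  -80 [0, 181, 1, 1, 0, 0]
  -70 [0, 181, 1, 0, 0, 0]
  -60 [0, 219, 222, 218, 1, 0]
  -50 [0, 216, 273, 256, 1, 0]
  -40 [0, 236, 239, 0, 0, 0]
  -30 [1, 255, 148, 0, 0, 0]
  -20 [0, 226, 122, 0, -1, -1]
  -10 [0, 223, 122, 0, 0, 0]
   -0 [7, 230, 136, 1, 4, 1]
   10 [6, 235, 12, 196, 2, 4]
   20 [6, 187, 18, 197, 15, 3]
   30 [3, 180, 17, 198, 17, 7]
   40 [6, 189, 17, 198, 16, 9]
   50 [8, 181, 18, 199, 17, 8]
   60 [9, 179, 177, 172, 18, 12]
   70 [8, 174, 178, 169, 18, None]
   80 [3, 17, 18, 17, 17, 8]
   90 [2, 8, 17, 17, 15, 6]
  100 [2, 2, 2, 2, 2, 3]
  110 [3, 1, 2, 2, 1, 3]
  120 [2, 2, 13, 17, 2, 3]
  130 [2, 9, 17, 17, 17, 7]
  140 [4, 15, 17, 17, 17, 12]
  150 [3, 17, 17, 17, 17, 16]
  160 [4, 17, 18, 17, 17, 17]
  170 [1, 17, 17, 17, 17, 16]
  180 [1, 14, 17, 17, 17, 16]
  190 [5, 8, 17, 17, 17, 8]
  200 [None
[... 622 characters left out ...]
ne, 10]
   20 [2, None, None, None, None, None]
   30 [2, None, None, None, None, None]
   40 [None, None, None, None, None, None]
   50 [14, None, None, None, None, None]
   60 [3, None, None, None, None, None]
   70 [8, 207, 207, 208, None, None]
   80 [9, 207, 207, 207, 207, None]
   90 [10, None, None, None, None, None]
  100 [9, None, None, None, None, None]
  110 [11, None, None, None, None, None]
  120 [4, None, None, None, None, 11]
  130 [4, 16, 19, 16, 18, 5]
  140 [1, 16, 19, 19, 17, 6]
  150 [3, 17, 17, 19, 18, 10]
  160 [1, 17, 18, 19, 18, 13]
  170 [3, 18, 18, 19, 18, 9]
  180 [4, 18, 18, 18, 18, 4]
  190 [3, 7, 18, 18, 18, 4]
  200 [1, 3, 17, 17, 5, 3]
  210 [3, 4, 6, 7, 5, 6]
```

The flip worked: the dish lies flat upside down in the tray (top at 17 mm), centre x ≈ 0.052, about 20 mm short of the stored dish. I'll lower the tips behind it, just above rim height, and push.

>>> send_rows(plan=[[255,0,-0.006,0.01,0],[255,0,0,0.02,0],[255,0,0,0.02,0],[255,0,0,0.02,0],[255,0,0,0.012,0],[255,0,0,0,0]])

```text
time_s: 12.1
position: [0.544, 0.1429, 0.024]
tcp_rot: [[-0.165, 0.986, -0.005], [0.986, 0.165, -0.0], [0.001, -0.005, -1.0]]
force: [0.2, -0.1, 0.5]
opening: 0.004
grasp_force: 0.0
```

Run:
```python
from h import *
tcp()
p,P=cloud('scene');hmap(P,xs=np.arange(-.04,.13,.01))
m=(P[...,2]>.014)&(P[...,2]<.021)&(P[...,0]<.107)&(P[...,0]>-.01)&(abs(P[...,1])<.055)
q=P[m][:,:2];print(len(q),q.min(0),q.max(0),cv2.minEnclosingCircle(q.astype(np.float32)))
m=(P[...,2]>.014)&(P[...,2]<.021)&(P[...,0]>.107)&(P[...,0]<.22)&(abs(P[...,1])<.055)
q=P[m][:,:2];print(len(q),q.min(0),q.max(0),cv2.minEnclosingCircle(q.astype(np.float32)))
```

```text
t 12.1 pos [0.544  0.1429 0.024 ] tray [-0.0218 -0.0026] toolY yaw 9.48 zdown [-0.005 -0.    -1.   ] F [ 0.23 -0.14  0.52] open 0.004043908849780216
  -40 [2, 205, 64, -1, -1, 0]
  -30 [1, 194, 42, -1, 0, 0]
  -20 [0, 162, 33, None, None, None]
  -10 [0, 192, 44, -2, None, None]
    0 [6, 208, 7, 2, 3, 7]
   10 [5, 122, 189, 112, 2, 3]
   20 [4, 93, 18, 115, 17, 3]
   30 [3, 94, 17, 114, 17, 7]
   40 [7, 97, 18, 114, 17, 8]
   50 [9, 97, 18, 19, 19, 7]
   60 [8, 94, 86, 84, 18, 8]
   70 [8, 19, 18, 19, 18, None]
   80 [6, 16, 17, 17, 18, 8]
   90 [3, 7, 17, 16, 16, 7]
  100 [2, 2, 2, 17, 2, 3]
  110 [3, 2, 2, 2, 2, 3]
  120 [1, 2, 13, 17, 3, 2]
610 [ 0.01109328 -0.04847921] [0.09753307 0.04169127] ((0.055113401263952255, -0.00334799662232399), 0.04629712924361229)
566 [ 0.11526521 -0.04114792] [0.2021765  0.04685572] ((0.16048575937747955, 0.002286045579239726), 0.04594418406486511)
```

>>> send_rows(plan=[[255,0,0,-0.002,0],[255,0,0.005,0,0],[255,0,0.005,0,0],[255,0,0.005,0,0],[255,0,0.004,0,0],[255,0,0.003,0,0],[255,0,0.003,0,0],[255,0,0.003,0,0],[255,0,0.002,0,0],[255,0,0.002,0,0],[255,0,0,0,0],[255,0,0,0,0]])

```text
time_s: 13.15
position: [0.5774, 0.1483, 0.0284]
tcp_rot: [[-0.165, 0.986, -0.0], [0.986, 0.165, 0.0], [0.0, -0.0, -1.0]]
force: [0.3, 0.4, 0.4]
opening: 0.005
grasp_force: 0.0
```

```bash
cat >> h.py <<'E'
def two(split):
    p,P=cloud('scene');r=[]
    for a,b in((-.01,split),(split,.22)):
        m=(P[...,2]>.014)&(P[...,2]<.021)&(P[...,0]<b)&(P[...,0]>a)&(abs(P[...,1])<.055)
        q=P[m][:,:2].astype(np.float32);c,R=cv2.minEnclosingCircle(q);r.append(c);print(np.round(c,4),round(R,4),'xmin/max',q.min(0).round(4),q.max(0).round(4),'z',np.median(P[m][:,2]).round(4))
    print('dist',np.hypot(r[0][0]-r[1][0],r[0][1]-r[1][1]))
    return P
E
python3 - <<'E'
from h import *
tcp();P=two(.1115);hmap(P,xs=np.arange(.09,.13,.005),ys=[-.01,0,.01,.02])
E
```

```text
t 13.15 pos [0.5774 0.1483 0.0284] tray [ 0.0121 -0.0027] toolY yaw 9.49 zdown [-0.  0. -1.] F [0.25 0.43 0.42] open 0.0053994185101485384
[ 0.056  -0.0056] 0.0537 xmin/max [ 0.0029 -0.0482] [0.1095 0.0393] z 0.017
[0.1601 0.0007] 0.0466 xmin/max [ 0.1151 -0.0429] [0.2024 0.0454] z 0.0169
dist 0.10425846065907848
   90 [93, 92, 88, 85]
   95 [93, 91, 87, 125]
  100 [72, 71, 18, 126]
  105 [18, 18, 17, 126]
  110 [13, 15, 17, 126]
  115 [10, 14, 14, 14]
  120 [14, 16, 16, 17]
  125 [16, 17, 17, 17]
  130 [17, 17, 17, 17]
```

>>> send_rows(plan=[[255,0,0.001,0.0015,0],[255,0,0.001,0,0],[255,0,0.001,0,0],[255,0,0.001,0,0],[255,0,0,0,0],[255,0,0,0,0]])

```text
time_s: 13.7
position: [0.5815, 0.149, 0.027]
tcp_rot: [[-0.165, 0.986, 0.0], [0.986, 0.165, 0.0], [-0.0, 0.0, -1.0]]
force: [-0.4, 0.6, 0.0]
opening: 0.003
grasp_force: 0.0
```

Run:
```python
from h import *
tcp();P=two(.114);hmap(P,xs=np.arange(.1,.13,.004),ys=[-.01,0,.01])
```

```text
t 13.7 pos [0.5815 0.149  0.027 ] tray [ 0.0162 -0.0027] toolY yaw 9.49 zdown [ 0.  0. -1.] F [-0.38  0.56  0.01] open 0.002653444109015624
[ 0.0597 -0.0026] 0.0539 xmin/max [ 0.007  -0.0458] [0.1128 0.0406] z 0.017
[0.1595 0.0015] 0.045 xmin/max [ 0.1147 -0.0427] [0.2025 0.0453] z 0.0171
dist 0.09993413417550981
  100 [93, 18, 51]
  104 [124, 17, 124]
  108 [17, 17, 124]
  112 [16, 17, 18]
  116 [11, 15, 16]
  120 [12, 16, 17]
  124 [16, 17, 17]
  128 [17, 17, 17]
```

Nearly touching. One last nudge, then I'll retreat clear and check.

>>> send_rows(plan=[[255,0,0.001,0,0],[255,0,0.001,0,0],[255,0,0,0,0],[255,0,0,0,0],[255,0,-0.006,0,0],[255,0,-0.01,0,0],[255,0,-0.02,-0.02,0],[255,0,-0.03,-0.03,0],[255,0,-0.03,-0.03,0],[255,0,-0.03,-0.03,0],[255,0,-0.03,-0.03,0],[255,0,0,0,0]])

```text
time_s: 14.75
position: [0.4258, 0.1239, 0.1684]
tcp_rot: [[-0.166, 0.986, -0.001], [0.986, 0.166, -0.0], [0.0, -0.001, -1.0]]
force: [-0.0, 0.2, -0.4]
opening: 0.004
grasp_force: 0.0
```

Run:
```python
from h import *
tcp();P=two(.1155)
p,T=cloud('top');
c=[]
for n,f in(('top0','pics/top0.png'),('now',None)):
    im=cv2.imread(f) if f else p
    g=cv2.morphologyEx(((im[...,2].astype(int)-im[...,0]>22)&(im[...,2]>235)&(im[...,0]>205)&(im[...,1]-im[...,0].astype(int)<17)).astype(np.uint8),cv2.MORPH_OPEN,np.ones((3,3)))
    k,l,s,ce=cv2.connectedComponentsWithStats(g)
    for i in range(1,k):
        if s[i,4]>300: print(n,s[i],to_tray(ray('top',*ce[i],.017)).round(4))
```

```text
t 14.75 pos [0.4258 0.1239 0.1684] tray [-0.1415 -0.0019] toolY yaw 9.53 zdown [-0.001 -0.    -1.   ] F [-0.    0.2  -0.38] open 0.004173153699872536
[ 0.0729 -0.0039] 0.0458 xmin/max [ 0.0285 -0.0483] [0.115  0.0404] z 0.017
[0.1615 0.0019] 0.046 xmin/max [ 0.1161 -0.0429] [0.2069 0.047 ] z 0.017
dist 0.08869922335610451
top0 [199 109  34  32 872] [0.1588 0.004 ]
top0 [217 211  35  35 940] [-0.0968 -0.0009]
now [198 107  34  33 882] [0.1626 0.0044]
now [206 142  34  34 904] [ 0.0727 -0.0011]
```

```bash
python3 -c "
from rig import *
print(hand_in())"
```

```text
the job is handed in; nothing more can be done
None
```

The job is handed in, though the hand-in call returned no verdict: the dish flipped over the front rim and lies flat and upside down, touching the stored dish, which moved only about 2–4 mm; the arm is clear, and 14.75 s were used.

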